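# Slide the tube camera to its marked stop

## Task

Bring the little camera on the focus rail to its imaging position: with a fingertip press down the thumb plate in the middle of the carriage to free its brake, keep it pressed and push the carriage along the rail until it rests against the marked stop, the one that carries a round disc on a post. Then let the plate spring back up and leave the carriage standing there. Only press and push: do not drag the carriage against its brake, and leave the jars and other things around it where they stand.

Things in the scene. Friction and masses are not known exactly. Their poses are not given: they have to be found in the camera images.
- rail: Aluminium focus rail screwed to the bench, 380 mm long, on a dark 80 mm wide foot; rail top 32 mm above the bench. Origin: middle of its underside, on the bench. Its y axis runs along the rail, x across it (+x towards the camera lens and the tube rack), z up. It stands at varying place and heading.
- carriage_mid (a point): Middle of the carriage, on the rail's centre line, 37 mm above the bench. The carriage is 76 mm long along the rail (ends 38 mm either side of this point). At each end it has an upright cross wall 9 mm thick and 56 mm wide, top 57 mm above the bench; the clear gap between the walls is 58 mm. The thumb plate lies in this gap, open at both sides. A black camera, top 86 mm above the bench, rides on the carriage 59 to 97 mm out on the rail's +x side, its lens reaching to 119 mm.
- plate_top (a point): Centre of the thumb plate's top face, 47 mm above the bench when up: a ribbed aluminium plate 54 mm along the rail, 53 mm across, in the middle of the carriage, 10 mm below the tops of the two cross walls. Pressing it frees the brake; with it down, a fingertip pushing sideways against either cross wall moves the carriage. Moves with the carriage.
- carriage (a joint): Travel of the carriage along the rail's +y axis, in m, 0 at the rail's middle; about 1 N and light damping (10 N per m/s) when the brake is free, about 12 to 20 N (held by friction) while the plate is up.
- plate (a joint): How far the thumb plate is pressed down, in m: 0 up (brake on), 0.005 fully down. It springs up with 10 N at the top, 12 N fully down. The brake is fully free from about 0.001.
- marked_stop: The marked stop: aluminium block clamped on the rail, 24 mm along the rail, 60 mm across, top 50 mm above the bench, with a flat round steel disc 34 mm across on a short post, disc top 68 mm above the bench. It does not move. Origin: on the rail's centre line at bench height, axes as the rail's; its faces lie 12 mm either side along the rail, so a carriage touching it has its middle 50 mm from this origin. It may be at either end.
- plain_stop: The other stop at the other end of the rail: the same block without disc or post. Origin and sizes as for the marked stop.
- jar_a: Bystander, loose: orange-capped clear sample jar, 44 mm wide, 60 mm tall, beside the rail on the robot's side. Origin: centre of its underside. To be left alone.
- jar_b: Bystander, loose: the same kind of jar, also beside the rail on the robot's side. Origin: centre of its underside. To be left alone.
- jar_c: Bystander, loose: larger orange-capped jar, 56 mm wide, 75 mm tall. Origin: centre of its underside. To be left alone.
- beaker: Bystander, loose: empty clear beaker, 84 mm wide, 110 mm tall. Origin: centre of its underside. To be left alone.
- carton: Bystander, loose: cardboard carton, 70 x 120 x 60 mm tall. Origin: centre of its underside. To be left alone.
- tub: Bystander, loose: clear plastic tub with a blue lid, 118 x 168 x 77 mm tall. Origin: centre of its underside. To be left alone.
- loupe: Bystander, loose: short black magnifier, 36 mm wide, 30 mm tall. Origin: centre of its underside. To be left alone.

How it is judged:
By the outcome, as a careful person would: the job done as asked, in the order asked, and still so for the second after the job is handed in, with the robot touching nothing.
It also fails if it takes over 40 s, if anything falls off the work surface, if the arm or the gripper's body presses on something with over 40 N, if the wrist force passes 120 N, or if a joint passes its speed limit or range.

## Robot

A 7-joint arm with a two-finger parallel gripper is mounted at the origin on the work surface. World frame = base frame: x ahead of the robot, y to its left, z up, the work surface at z = 0. Lengths are in m, angles in rad, forces in N, time in s.
With the tool pointing down it reaches from about 0.425 to 0.875 m from the base axis. Payload 4.7 kg.
Tool frame: the origin (TCP) lies midway between the tips of the shut fingers; the grasp point (between the pads) lies 19 mm behind it; z points along the fingers, y is the line along which they close (so a half turn about z gives the same grasp; the last joint's range is limited). The gripper opens to 85 mm and grips with 20 to 120 N. Pads are 22 mm wide; open, the fingers measure 114 mm over their backs; the gripper's body (76 mm by 85 mm) begins 54 mm behind the grasp point. The pads swing forward as they close: fully open they stand 13 mm farther back than shut.
Start: joints at [-1.107, 0.321, -0.07, 1.45, 0.023, 1.371, -0.057], TCP at [0.283, 0.585, 0.206] pointing down, gripper open.
Joint ranges: [-2.86, 2.86], [-0.3, 2.09], [-1.38, 1.24], [0.06, 2.45], [-1.56, 4.7], [0.09, 2.05], [-2.69, 2.69]. Speed limits (rad/s): [2.57, 2.57, 3.14, 3.14, 3.14, 3.14, 3.14].

## Interface

Orientations are given as a unit quaternion [x, y, z, w].
In Python, from rig import ctrl gives the robot as it stands.
- The arm moves only by the shell command python3 -m jog 'ROWS'. ROWS is JSON, a list of rows, each a list of 7 numbers: the shift along the tool's x, y, z in mm, then the turn, a rotation vector about the tool's x, y, z in rad, then the opening, from 0 (shut) to 1 (fully open). A call has exactly 8 rows; each row shifts and turns the commanded pose from where the row before left it, along the tool's axes as they then stand; what a row does not reach is not made up. A row lasts 1/8 s, in which the tool goes at most 62.5 mm and 10.7 degrees, less where a joint would pass 70% of its speed; a pose out of reach is approached as far as the arm can. A call is refused whole if a number of a shift passes 62.5 or a number of a turn 0.188, either way. A call with a gripper value outside its range is refused whole. The fingers move at their own pace and stop on an object; the grip force is fixed at half the most. Time passes only in rows, so rows that do not move let the fingers close, or fill a call up. It gives the time, the measured TCP pose, the force, the opening and the grip force at its end, in the units of the state.
- ctrl.observe(): the state, without advancing time (a new reading comes with each control period).
- ctrl.read_camera(name): name is "scene" or "side" or "wrist"; returns a dict with "img" (384x512x3 uint8, blue, green, red), "fov_y" (degrees; the focal length in pixels is half the picture's height over the tangent of half this angle, whatever the lens; pixels are square), "cx", "cy" (the principal point, pixels), "world_to_cam" (4x4, takes a point from world to camera coordinates). Camera axes: x right, y up, looking along -z (the intrinsics and any distortion apply to the point x, -y, -z); pixel columns grow to the right and rows downward; lengths in m; the calibration is good to about 2 mm. A picture is of the moment at which its call begins. There is no depth.
- ctrl.hand_in(): hands the job in; it is judged then, once.
The state is a dict: "clock": time; "qpos": joint angles; "joint_vel": joint speeds; "joint_efforts": joint torques, N m; "tool_pos": TCP position; "ee_rot": TCP orientation; "ft_force": force on the tool from outside, world axes, zero at the start; "torque": the same for the moment, N m; "gripper_width": opening from 0.0 (shut) to 1.0 (fully open); "grasp_force": force on a finger pad.
Only numpy, scipy, OpenCV 4.12 (cv2) and the standard library are available. Lean on these libraries where they do the work, as an engineer would, in place of code of your own. Each camera call takes 0.05 s, during which the arm holds its last target. There are 200 camera calls.

## Working session

There is one attempt and no reset: what is moved stays moved. The work goes in short steps, Python scripts to look and compute and a shell command to move; the robot and the scene stay as the last step left them, time stands still between calls to the robot, and variables do not carry over. Pictures are saved under pics/ and viewed, at most 10 in all, crops included, and the job is handed in when it is done.

```bash
mkdir -p pics; ls; python3 - <<'E'
from rig import ctrl
import cv2,pickle
d={}
for n in("scene","side","wrist"):
    r=ctrl.read_camera(n);d[n]=r;cv2.imwrite(f"pics/{n}0.png",r["img"])
    print(n,{k:v for k,v in r.items() if k!="img"})
pickle.dump(d,open("d0.pkl","wb"))
s=ctrl.observe();print(s["clock"],s["tool_pos"],s["ee_rot"],s["ft_force"])
E
```

```text
pics
scene {'fov_y': 52.13990239478807, 'cx': 256.7347700242384, 'cy': 191.4382558934018, 'world_to_cam': array([[ 0.88146519,  0.47221337,  0.00580076, -0.48735705],
       [-0.26870511,  0.49140625,  0.82844279,  0.11105211],
       [ 0.38835123, -0.73180218,  0.56004365, -1.33810402],
       [ 0.        ,  0.        ,  0.        ,  1.        ]])}
side {'fov_y': 47.07629133271847, 'cx': 251.03249435399195, 'cy': 189.45155676217018, 'world_to_cam': array([[ 0.99973706, -0.01762469,  0.01466918, -0.54189599],
       [-0.00182637,  0.57648519,  0.81710556, -0.05036744],
       [-0.0228578 , -0.8169175 ,  0.57630142, -1.43685914],
       [ 0.        ,  0.        ,  0.        ,  1.        ]])}
wrist {'fov_y': 62.1037904293021, 'cx': 257.23802354086126, 'cy': 196.05169220017746, 'world_to_cam': array([[ 0.43337459,  0.90120894, -0.00298552, -0.64845673],
       [-0.866165  ,  0.41560316, -0.27754675,  0.03687277],
       [-0.24888682,  0.12286766,  0.96070749, -0.38025232],
       [ 0.        ,  0.        ,  0.        ,  1.        ]])}
0.15 [0.2824248  0.58495025 0.20497055] [ 2.22984430e-01  9.74821725e-01 -7.25586926e-04 -1.50930171e-04] [ 0.258687    0.46284378 -0.15820169]
```

View pics/scene0.png

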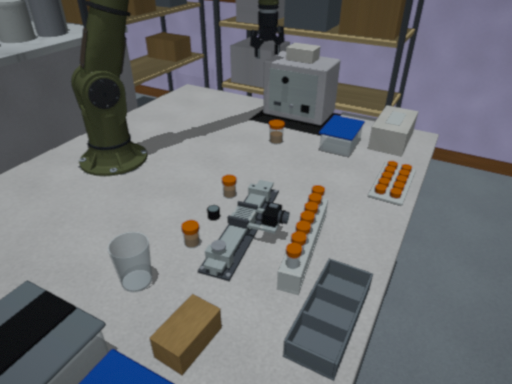

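View pics/side0.png

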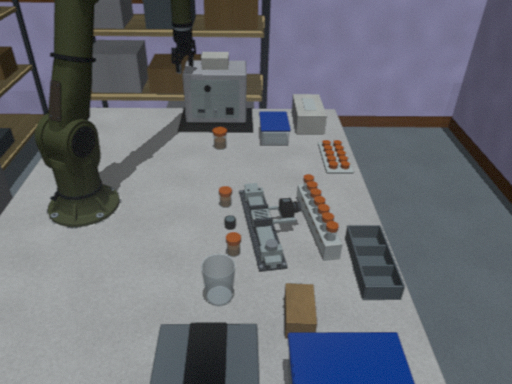

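The scene view shows the rail from about (265,185) to (220,270), with the disc near (218,247), the carriage near (250,215) and the tube rack on its far side. The side view shows the rail from (250,187) to (270,265), with the disc near (271,243). The marked stop is at the end nearest the cameras, so I'll enlarge that area.

```bash
python3 - <<'E'
import cv2,pickle,numpy as np
d=pickle.load(open("d0.pkl","rb"))
def crop(n,x,y,w,h):
    c=cv2.resize(d[n]["img"][y:y+h,x:x+w],None,fx=4,fy=4,interpolation=cv2.INTER_CUBIC)
    for i in range(0,w,10):
        cv2.line(c,(i*4,0),(i*4,6 if i%20 else 12),(0,0,255),1)
        if i%20==0: cv2.putText(c,str(x+i),(i*4,24),0,.4,(0,0,255),1)
    for j in range(0,h,10):
        cv2.line(c,(0,j*4),(6,j*4),(0,0,255),1)
        if j%20==0: cv2.putText(c,str(y+j),(8,j*4+4),0,.4,(0,0,255),1)
    return c
cv2.imwrite("pics/crop0.png",np.hstack([crop("scene",195,170,100,110),crop("side",225,170,90,110)]))
E
```

```text
(no output)
```

View pics/crop0.png

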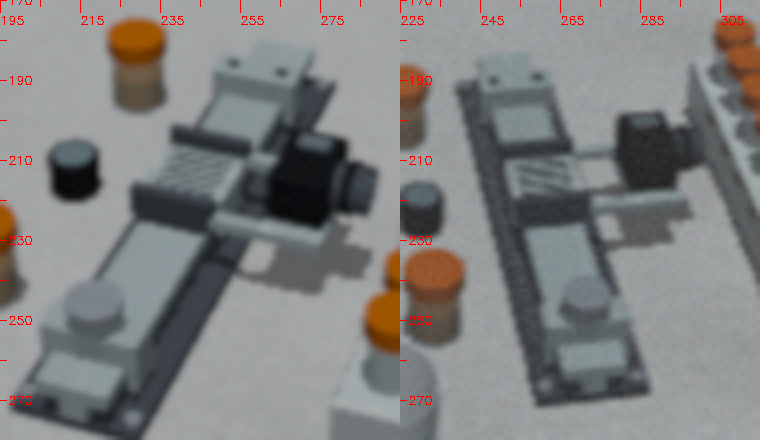

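The crop shows the marked stop (disc) at scene (218,245) and side (271.5,243). The ribbed plate is near scene (244,214) and side (261,213), and the foot corners are clear. The next step is casting rays through these.

```bash
cat > h.py <<'E'
import numpy as np,pickle
def ray(r,u,v):
    f=r["img"].shape[0]/2/np.tan(np.radians(r["fov_y"]/2)); T=r["world_to_cam"];R=T[:3,:3]
    return -R.T@T[:3,3], R.T@np.array([(u-r["cx"])/f,-(v-r["cy"])/f,-1])
def onz(r,u,v,z):
    o,d=ray(r,u,v); return o+d*(z-o[2])/d[2]
def tri(r1,p1,r2,p2):
    o,d=ray(r1,*p1);p,e=ray(r2,*p2); s=np.linalg.lstsq(np.c_[d,-e],p-o,rcond=None)[0]
    a,b=o+d*s[0],p+e*s[1]; return (a+b)/2,np.linalg.norm(a-b)
def proj(r,P):
    T=r["world_to_cam"];c=T[:3,:3]@np.asarray(P)+T[:3,3];f=r["img"].shape[0]/2/np.tan(np.radians(r["fov_y"]/2))
    return np.array([r["cx"]-f*c[0]/c[2],r["cy"]+f*c[1]/c[2]])
E
python3 - <<'E'
from h import *
np.set_printoptions(precision=4,suppress=True)
d=pickle.load(open("d0.pkl","rb"));A,B=d["scene"],d["side"]
a=lambda u,v:(195+u/4,170+v/4); b=lambda u,v:(225+(u-400)/4,170+v/4)
print("disc",tri(A,a(93,300),B,b(586,293)),onz(A,*a(93,300),.068),onz(B,*b(586,293),.068))
for n,p in dict(nl=(12,405),nr=(140,440),fr=(335,82)).items(): print("foot A",n,onz(A,*a(*p),.004))
for n,p in dict(nl=(537,405),nr=(650,392),fl=(457,83)).items(): print("foot B",n,onz(B,*b(*p),.004))
for n,p in dict(farwallL=(172,128),farwallR=(250,153),nearL=(135,184),nearR=(215,206)).items(): print("wall A",n,onz(A,*a(*p),.057))
for n,p in dict(farwallL=(503,156),farwallR=(575,152),nearL=(515,196),nearR=(588,193)).items(): print("wall B",n,onz(B,*b(*p),.057))
E
```

```text
disc (array([ 0.5923, -0.2578,  0.0654]), np.float64(0.0002306515783715959)) [ 0.5939 -0.26    0.068 ] [ 0.5921 -0.2608  0.068 ]
foot A nl [ 0.5602 -0.2988  0.004 ]
foot A nr [ 0.6386 -0.2867  0.004 ]
foot A fr [0.5796 0.0899 0.004 ]
foot B nl [ 0.559  -0.3028  0.004 ]
foot B nr [ 0.6371 -0.2908  0.004 ]
foot B fl [0.503  0.0756 0.004 ]
wall A farwallL [ 0.5409 -0.083   0.057 ]
wall A farwallR [ 0.5991 -0.0828  0.057 ]
wall A nearL [ 0.5511 -0.1462  0.057 ]
wall A nearR [ 0.606  -0.1415  0.057 ]
wall B farwallL [ 0.5387 -0.0947  0.057 ]
wall B farwallR [ 0.5937 -0.0897  0.057 ]
wall B nearL [ 0.5467 -0.1428  0.057 ]
wall B nearR [ 0.6008 -0.1393  0.057 ]
```

```bash
python3 - <<'E'
from h import *
np.set_printoptions(precision=3,suppress=True)
d=pickle.load(open("d0.pkl","rb"));A,B=d["scene"],d["side"]
print("tcp px",proj(A,[.283,.585,.205]),proj(B,[.283,.585,.205]))
for p in[(180,129),(253,130)]:print("pad B",onz(B,*p,0))
for p in[(250,119),(330,132)]:print("pad A",onz(A,*p,0))
print("topcorner",tri(A,(337,66),B,(245,64)),tri(A,(275,55),B,(185,65)))
print("jar c cap",onz(A,277,125,.075),onz(B,220,131,.075))
E
```

```text
tcp px [266.799  66.103] [185.941  78.503]
pad B [0.248 0.535 0.   ]
pad B [0.56 0.53 0.  ]
pad A [0.245 0.517 0.   ]
pad A [0.576 0.559 0.   ]
topcorner (array([0.524, 0.727, 0.211]), np.float64(0.013763372823520113)) (array([0.27 , 0.685, 0.224]), np.float64(0.0031454975139498507))
jar c cap [0.437 0.367 0.075] [0.427 0.376 0.075]
```

View pics/wrist0.png

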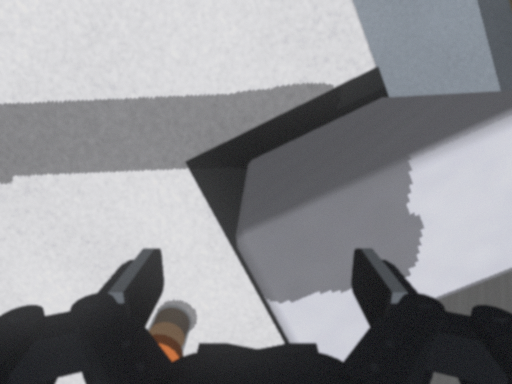

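The wrist view shows the instrument at right and jar C at (170,330). The way out in −y is clear, so I'm moving toward the rail.

```bash
python3 -m jog '[[-43,-38.5,0,0,0,0,1],[-43,-38.5,0,0,0,0,0],[-43,-38.5,0,0,0,0,0],[-43,-38.5,0,0,0,0,0],[-43,-38.5,0,0,0,0,0],[-43,-38.5,0,0,0,0,0],[-43,-38.5,0,0,0,0,0],[-43,-38.5,0,0,0,0,0]]'
python3 -m jog '[[-43,-38.5,0,0,0,0,0],[-43,-38.5,0,0,0,0,0],[-43,-38.5,0,0,0,0,0],[-43,-38.5,0,0,0,0,0],[0,0,0,0,0,0.17,0],[0,0,0,0,0,0.17,0],[0,0,0,0,0,0.17,0],[0,0,0,0,0,0.17,0]]'
python3 -m jog '[[0,0,0,0,0,0.17,0],[0,0,0,0,0,0.12,0],[0,0,0,0,0,0,0],[0,0,0,0,0,0,0],[0,0,0,0,0,0,0],[0,0,0,0,0,0,0],[0,0,0,0,0,0,0],[0,0,0,0,0,0,0]]'
python3 - <<'E'
from rig import ctrl
import cv2,pickle
r=ctrl.read_camera("wrist");cv2.imwrite("pics/w1.png",r["img"]);pickle.dump(r,open("w1.pkl","wb"))
E
```

```text
clock: 1.15
tool_pos: [0.4588, 0.1566, 0.2058]
ee_rot: [0.223, 0.975, 0.0, 0.0]
ft_force: [1.0, 1.0, 0.5]
gripper_width: -0.002
grasp_force: 0.0
clock: 2.15
tool_pos: [0.5462, -0.0551, 0.2055]
ee_rot: [0.538, 0.843, -0.0, -0.0]
ft_force: [0.1, -0.1, 0.0]
gripper_width: -0.0
grasp_force: 0.0
clock: 3.15
tool_pos: [0.5465, -0.055, 0.2058]
ee_rot: [0.652, 0.758, 0.0, 0.0]
ft_force: [-0.3, 0.3, -0.7]
gripper_width: -0.001
grasp_force: 0.0
```

View pics/w1.png

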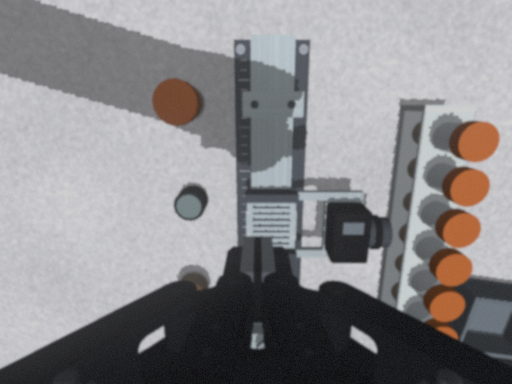

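The wrist view shows the ribbed plate across x 248–297, its far wall at rows ~190–203, and the rail parallel to the tool's x. I'll locate the plate from that.

```bash
python3 - <<'E'
from h import *
np.set_printoptions(precision=4,suppress=True)
r=pickle.load(open("w1.pkl","rb"))
yh=np.array([-.1515,.9885,0]);xh=np.array([.9885,.1515,0]);O=np.array([.570,-.107,0])
f=lambda n,u,v,z:(lambda p:print(n,p,"rail x,y",xh@(p-O),yh@(p-O)))(onz(r,u,v,z))
f("footR",309,41,.004);f("footL",235,41,.004)
f("footRlow",303,180,.004);f("footLlow",237,180,.004)
f("wallfar out",272,190,.057);f("wallL",246,195,.057);f("wallR",299,195,.057)
f("plateL",248,225,.047);f("plateR",297,225,.047);f("plate far",272,203,.047);f("plate near?",292,249,.047)
f("arms far",330,195,.04);f("arms near",310,252,.04);f("cam top",346,200,.086);f("cam bot",346,262,.086)
g=r["img"][170:265,289:293].mean((1,2)).astype(int);print(list(enumerate(g.tolist(),170)))
E
```

```text
footR [0.5794 0.086  0.004 ] rail x,y 0.03853200328149284 0.18934550371304712
footL [0.5018 0.0741 0.004 ] rail x,y -0.03995452472203463 0.18930536902162298
footRlow [ 0.6021 -0.0636  0.004 ] rail x,y 0.038302645946644544 0.038063215497596795
footLlow [ 0.5243 -0.0756  0.004 ] rail x,y -0.04041504275676368 0.03800619041888209
wallfar out [ 0.5629 -0.0677  0.057 ] rail x,y -0.0010235123217759404 0.039961349041369436
wallL [ 0.5372 -0.077   0.057 ] rail x,y -0.02788970007310452 0.034577116774976664
wallR [ 0.5915 -0.0687  0.057 ] rail x,y 0.027020938653359083 0.034618334522421156
plateL [ 0.5443 -0.1135  0.047 ] rail x,y -0.026378124657060645 -0.0025679527876607587
plateR [ 0.5975 -0.1053  0.047 ] rail x,y 0.027452840009532135 -0.0025246053631407576
plate far [ 0.5662 -0.0845  0.047 ] rail x,y -0.00035233105495193655 0.02277722492143474
plate near? [ 0.5973 -0.1345  0.047 ] rail x,y 0.022852690770155344 -0.0313670318652085
arms far [ 0.6279 -0.068   0.04  ] rail x,y 0.06316234883820904 0.029779048543626396
arms near [ 0.6198 -0.1383  0.04  ] rail x,y 0.04451970054485368 -0.038477998549
[... 582 characters left out ...]
5, 178), (206, 173), (207, 168), (208, 172), (209, 178), (210, 182), (211, 180), (212, 174), (213, 169), (214, 173), (215, 180), (216, 182), (217, 179), (218, 174), (219, 166), (220, 162), (221, 170), (222, 179), (223, 180), (224, 176), (225, 173), (226, 175), (227, 180), (228, 182), (229, 181), (230, 178), (231, 175), (232, 178), (233, 182), (234, 183), (235, 183), (236, 181), (237, 180), (238, 182), (239, 184), (240, 184), (241, 183), (242, 178), (243, 176), (244, 178), (245, 180), (246, 177), (247, 159), (248, 124), (249, 80), (250, 54), (251, 49), (252, 51), (253, 59), (254, 70), (255, 76), (256, 78), (257, 78), (258, 76), (259, 73), (260, 74), (261, 69), (262, 69), (263, 67), (264, 65)]
```

The carriage middle is at about rail y = −4 mm, with x centred and the sizes matching. The marked stop is at −155 mm, so the carriage travels about −101 mm. I'm moving above the plate.

```bash
python3 -m jog '[[-31.5,6,0,0,0,0,0],[-31.5,6,0,0,0,0,0],[0,0,0,0,0,0,0],[0,0,30,0,0,0,0],[0,0,30,0,0,0,0],[0,0,30,0,0,0,0],[0,0,30,0,0,0,0],[0,0,0,0,0,0,0]]'
python3 - <<'E'
from rig import ctrl
import cv2,numpy as np
a=ctrl.read_camera("scene")["img"][150:280,185:305];b=ctrl.read_camera("side")["img"][150:280,215:315]
z=lambda c:cv2.resize(c,None,fx=3.5,fy=3.5,interpolation=cv2.INTER_CUBIC)
cv2.imwrite("pics/c2.png",np.hstack([z(a),z(b)]))
E
```

```text
clock: 4.2
tool_pos: [0.5657, -0.1139, 0.0836]
ee_rot: [0.651, 0.759, -0.001, -0.002]
ft_force: [-0.5, -0.2, -0.0]
gripper_width: 0.001
grasp_force: 0.0
```

View pics/c2.png

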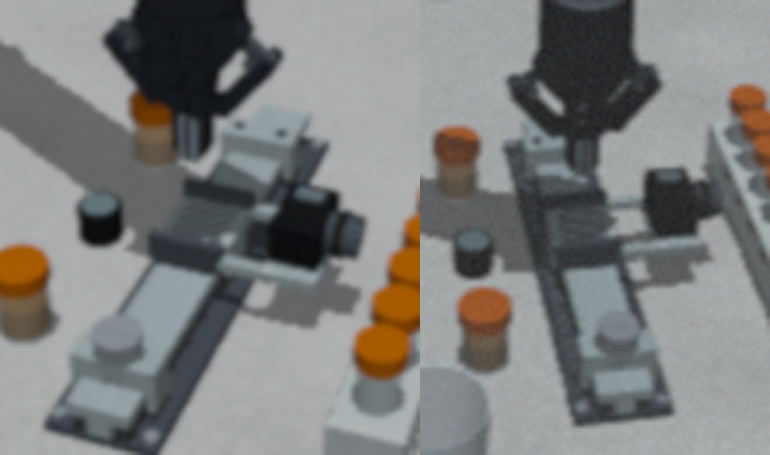

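The fingertip is above the plate and clear of the camera, and the knuckles pass well over it. I'm lowering to just above the plate.

```bash
python3 -m jog '[[0,0,10,0,0,0,0],[0,0,10,0,0,0,0],[0,0,6,0,0,0,0],[0,0,3,0,0,0,0],[0,0,2,0,0,0,0],[0,0,2,0,0,0,0],[0,0,0,0,0,0,0],[0,0,0,0,0,0,0]]'
```

```text
clock: 5.3
tool_pos: [0.568, -0.1155, 0.053]
ee_rot: [0.652, 0.758, 0.0, 0.0]
ft_force: [-0.7, -0.4, 0.2]
gripper_width: -0.006
grasp_force: 0.0
```

```bash
python3 -m jog '[[0,0,3,0,0,0,0],[0,0,2,0,0,0,0],[0,0,1,0,0,0,0],[0,0,1,0,0,0,0],[0,0,1,0,0,0,0],[0,0,1,0,0,0,0],[0,0,0,0,0,0,0],[0,0,0,0,0,0,0]]'
```

```text
clock: 6.3
tool_pos: [0.5678, -0.1155, 0.0439]
ee_rot: [0.652, 0.758, 0.0, 0.0]
ft_force: [0.3, 0.4, -0.8]
gripper_width: 0.003
grasp_force: 0.0
```

```bash
python3 -m jog '[[0,0,0.5,0,0,0,0],[0,0,0.5,0,0,0,0],[0,0,0.5,0,0,0,0],[0,0,0.5,0,0,0,0],[0,0,0,0,0,0,0],[0,0,0,0,0,0,0],[0,0,0,0,0,0,0],[0,0,0,0,0,0,0]]'
python3 - <<'E'
from rig import ctrl
import cv2,numpy as np
s=ctrl.observe();print(s["tool_pos"],s["ft_force"],s["joint_efforts"])
a=ctrl.read_camera("scene")["img"][165:255,205:305];b=ctrl.read_camera("side")["img"][165:255,225:315]
z=lambda c:cv2.resize(c,None,fx=4.2,fy=4.2,interpolation=cv2.INTER_CUBIC)
cv2.imwrite("pics/c3.png",np.hstack([z(a),z(b)]))
E
```

```text
clock: 7.3
tool_pos: [0.5678, -0.1155, 0.0419]
ee_rot: [0.652, 0.758, 0.0, 0.0]
ft_force: [0.2, -0.4, 0.4]
gripper_width: -0.0
grasp_force: 0.0
[ 0.56784921 -0.11553262  0.04186364] [ 0.15977854 -0.36530636  0.41486868] [ 1.19888784e-03 -4.02126145e+01  6.03530601e+00 -2.68538618e+01
  1.12528045e-02  1.12858452e-03  1.56204794e-05]
```

View pics/c3.png

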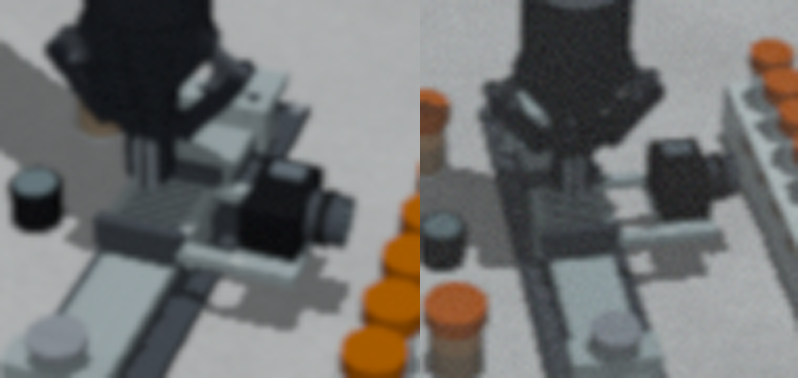

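The fingertip ends at about scene (241,209) and side (262,213), over the middle of the plate. There's no force yet, so I'll compare that with the reported TCP.

```bash
python3 - <<'E'
from h import *
d=pickle.load(open("d0.pkl","rb"));A,B=d["scene"],d["side"]
for z in(.042,.052,.062):print(z,proj(A,[.568,-.1155,z]),proj(B,[.568,-.1155,z]))
print(tri(A,(240.7,209),B,(261.9,213)))
E
```

```text
0.042 [240.80275843 216.13807085] [260.50362942 217.15351603]
0.052 [240.73655337 213.03726254] [260.59358591 214.55688719]
0.062 [240.66960548 209.90166245] [260.68432802 211.93758084]
(array([ 0.57101885, -0.12165466,  0.06645309]), np.float64(0.005743493077866027))
```

```bash
python3 -m jog '[[0,0,0.5,0,0,0,0],[0,0,0.5,0,0,0,0],[0,0,0.5,0,0,0,0],[0,0,0.5,0,0,0,0],[0,0,0.5,0,0,0,0],[0,0,0.5,0,0,0,0],[0,0,0.5,0,0,0,0],[0,0,0.5,0,0,0,0]]'
```

```text
clock: 8.4
tool_pos: [0.5678, -0.1155, 0.0378]
ee_rot: [0.652, 0.758, 0.0, 0.0]
ft_force: [0.3, -0.4, 0.2]
gripper_width: 0.002
grasp_force: 0.0
```

```bash
python3 -m jog '[[0,0,0.5,0,0,0,0],[0,0,0.5,0,0,0,0],[0,0,0.5,0,0,0,0],[0,0,0.5,0,0,0,0],[0,0,0.5,0,0,0,0],[0,0,0.5,0,0,0,0],[0,0,0.5,0,0,0,0],[0,0,0.5,0,0,0,0]]'
python3 - <<'E'
from rig import ctrl
import cv2,pickle
r=ctrl.read_camera("wrist");pickle.dump(r,open("w4.pkl","wb"))
a=ctrl.read_camera("scene")["img"][165:255,205:305];b=ctrl.read_camera("side")["img"][165:255,225:315]
z=lambda c:cv2.resize(c,None,fx=4.2,fy=4.2,interpolation=cv2.INTER_CUBIC)
import numpy as np
p=np.hstack([z(a),z(b)]);p=cv2.convertScaleAbs(p,alpha=1.6,beta=20)
w=cv2.resize(r["img"][170:384,:],(512,214));pad=np.zeros((214,p.shape[1],3),np.uint8);pad[:,:512]=w
cv2.imwrite("pics/c4.png",np.vstack([p,pad]))
print(p.shape)
E
```

```text
clock: 9.4
tool_pos: [0.5678, -0.1155, 0.0338]
ee_rot: [0.652, 0.758, 0.0, 0.0]
ft_force: [-0.9, -1.4, 0.0]
gripper_width: -0.001
grasp_force: 0.0
(378, 798, 3)
```

View pics/c4.png

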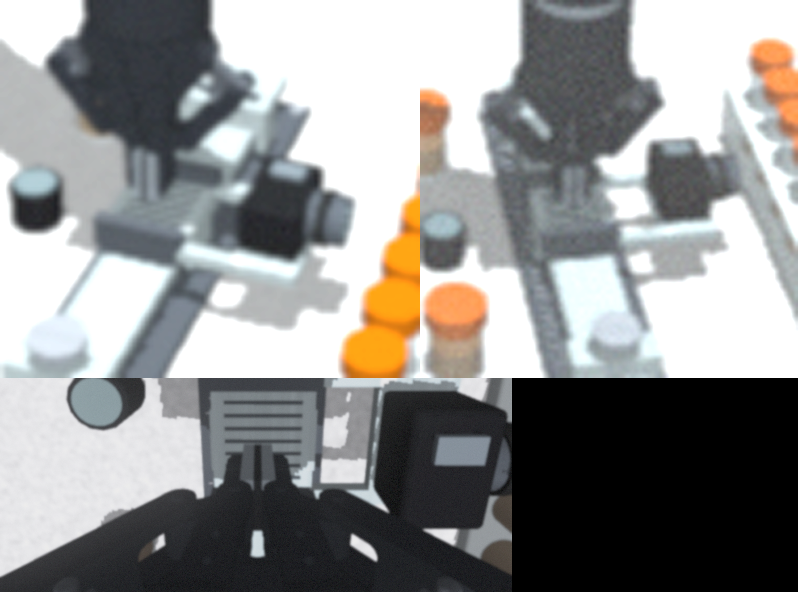

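The finger stands centred across the plate with its tip still visibly a few mm above it (scene (241,212), i.e. z≈0.055). The true tip is therefore about 20 mm above the reported TCP. I'll keep going down in small steps and watch the force.

```bash
python3 -m jog '[[0,0,0.5,0,0,0,0],[0,0,0.5,0,0,0,0],[0,0,0.5,0,0,0,0],[0,0,0.5,0,0,0,0],[0,0,0.5,0,0,0,0],[0,0,0.5,0,0,0,0],[0,0,0.5,0,0,0,0],[0,0,0.5,0,0,0,0]]'
```

```text
clock: 10.55
tool_pos: [0.5678, -0.1155, 0.0298]
ee_rot: [0.652, 0.758, 0.0, -0.0]
ft_force: [0.8, -0.9, 0.4]
gripper_width: -0.003
grasp_force: 0.0
```

```bash
python3 -m jog '[[0,0,0.5,0,0,0,0],[0,0,0.5,0,0,0,0],[0,0,0.5,0,0,0,0],[0,0,0.5,0,0,0,0],[0,0,0.5,0,0,0,0],[0,0,0.5,0,0,0,0],[0,0,0,0,0,0,0],[0,0,0,0,0,0,0]]'
```

```text
clock: 11.55
tool_pos: [0.5678, -0.1155, 0.0268]
ee_rot: [0.652, 0.758, 0.0, 0.0]
ft_force: [-0.6, 0.3, 0.1]
gripper_width: 0.002
grasp_force: 0.0
```

```bash
python3 -m jog '[[0,0,0.5,0,0,0,0],[0,0,0.5,0,0,0,0],[0,0,0.5,0,0,0,0],[0,0,0.5,0,0,0,0],[0,0,0.5,0,0,0,0],[0,0,0.5,0,0,0,0],[0,0,0,0,0,0,0],[0,0,0,0,0,0,0]]'
python3 - <<'E'
from rig import ctrl
import cv2,numpy as np,pickle
r=ctrl.read_camera("scene");q=ctrl.read_camera("side");pickle.dump((r,q),open("s5.pkl","wb"))
z=lambda c:cv2.resize(c,None,fx=7,fy=7,interpolation=cv2.INTER_CUBIC)
p=np.hstack([z(r["img"][180:240,215:275]),z(q["img"][180:240,240:290])])
cv2.imwrite("pics/c5.png",cv2.convertScaleAbs(p,alpha=1.7,beta=10))
E
```

```text
clock: 12.55
tool_pos: [0.5678, -0.1155, 0.0238]
ee_rot: [0.652, 0.758, 0.0, 0.0]
ft_force: [-0.9, -0.1, 0.1]
gripper_width: -0.001
grasp_force: 0.0
```

View pics/c5.png

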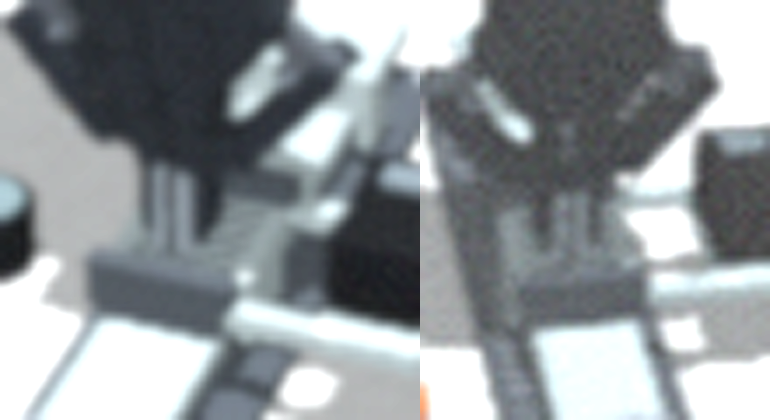

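The tip now reads scene (240,215.7) and side (261.7,216.4), which is about plate height, and the wrist force is still near zero. I'll cross-check with the joint torques while stepping down.

```bash
python3 -c "
from rig import ctrl
s=ctrl.observe();print(s['joint_efforts'].round(2) if hasattr(s['joint_efforts'],'round') else s['joint_efforts'],s['ft_force'],s['torque'])"
python3 -m jog '[[0,0,0.5,0,0,0,0],[0,0,0.5,0,0,0,0],[0,0,0.5,0,0,0,0],[0,0,0.5,0,0,0,0],[0,0,0,0,0,0,0],[0,0,0,0,0,0,0],[0,0,0,0,0,0,0],[0,0,0,0,0,0,0]]'
python3 -c "
from rig import ctrl
s=ctrl.observe();print(s['joint_efforts'],s['ft_force'],s['torque'])"
```

```text
[-0.000e+00 -4.097e+01  6.340e+00 -2.620e+01  1.000e-02  0.000e+00
 -0.000e+00] [ 0.22165362 -0.42531888  0.59359186] [0.01624555 0.01722838 0.01790832]
clock: 13.65
tool_pos: [0.5678, -0.1155, 0.0219]
ee_rot: [0.652, 0.758, 0.0, 0.0]
ft_force: [0.4, -0.3, -0.1]
gripper_width: -0.002
grasp_force: 0.0
[-5.00835836e-05 -4.10640728e+01  6.37168944e+00 -2.61365640e+01
  1.11290859e-02  1.37447278e-03 -8.74016933e-06] [ 0.42424132 -0.34361704 -0.07514736] [ 0.01634547 -0.0160717   0.01624303]
```

```bash
python3 -m jog '[[0,0,0.5,0,0,0,0],[0,0,0.5,0,0,0,0],[0,0,0.5,0,0,0,0],[0,0,0.5,0,0,0,0],[0,0,0.5,0,0,0,0],[0,0,0.5,0,0,0,0],[0,0,0,0,0,0,0],[0,0,0,0,0,0,0]]'
```

```text
clock: 14.65
tool_pos: [0.5681, -0.1158, 0.0203]
ee_rot: [0.652, 0.758, 0.0, 0.0]
ft_force: [-4.4, -0.2, 9.3]
gripper_width: -0.0
grasp_force: 5.0
```

Contact came at reported z≈0.0205, with a sideways −4.4 N component. Before pressing harder I'll check numerically where the tip shows in the wrist picture.

```bash
python3 - <<'E'
from h import *
r=pickle.load(open("w1.pkl","rb"));P=np.array([.5465,-.055,.2058])
for z in(0,.01,.02,.026,.03):print(z,proj(r,P+[0,0,z]))
g=r["img"][225:300,257].mean(1).astype(int);print(g.tolist())
from rig import ctrl
s=ctrl.observe();print(s["ft_force"],s["torque"],s["tool_pos"])
r=ctrl.read_camera("wrist");import cv2;q,p=ctrl.read_camera("scene"),ctrl.read_camera("side");pickle.dump((r,q,p),open("s6.pkl","wb"))
z=lambda c,k:cv2.resize(c,None,fx=k,fy=k,interpolation=cv2.INTER_CUBIC)
a=np.hstack([z(q["img"][185:235,215:275],5),z(p["img"][185:235,240:300],5)])
w=z(r["img"][150:350,160:460],2)[:350]
a=cv2.convertScaleAbs(a,alpha=1.7,beta=10)
cv2.imwrite("pics/c6.png",np.vstack([a,w]));print(a.shape,w.shape)
E
```

```text
0 [258.69131521 232.46931352]
0.01 [258.76271272 239.65582916]
0.02 [258.84254585 247.69143174]
0.026 [258.8951396  252.98525484]
0.03 [258.93240346 256.7360484 ]
[123, 131, 157, 172, 170, 144, 124, 143, 167, 172, 155, 120, 77, 49, 41, 41, 42, 38, 41, 40, 44, 38, 41, 37, 41, 39, 37, 34, 38, 38, 39, 38, 40, 39, 37, 40, 36, 36, 36, 34, 33, 36, 36, 33, 32, 32, 31, 40, 39, 34, 36, 37, 38, 36, 31, 37, 33, 37, 35, 37, 30, 35, 33, 29, 36, 35, 32, 32, 35, 38, 33, 31, 31, 28, 35]
[-4.41538483 -0.20783861  9.26416898] [0.10507035 0.87568408 0.0489454 ] [ 0.56809073 -0.11575867  0.02029993]
(250, 600, 3) (350, 600, 3)
```

View pics/c6.png

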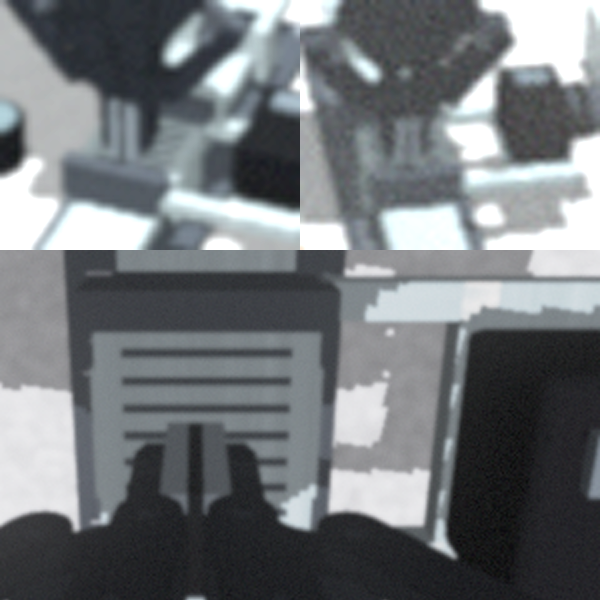

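The tip is in the middle of the plate. The knuckles clear the camera by about 35 mm, and the moment fits contact at the fingertip only. Pressing about 3 mm.

```bash
python3 -m jog '[[0,0,0.5,0,0,0,0],[0,0,0.5,0,0,0,0],[0,0,0.5,0,0,0,0],[0,0,0.5,0,0,0,0],[0,0,0.5,0,0,0,0],[0,0,0.5,0,0,0,0],[0,0,0.2,0,0,0,0],[0,0,0,0,0,0,0]]'
```

```text
clock: 15.8
tool_pos: [0.5681, -0.1159, 0.0173]
ee_rot: [0.652, 0.758, 0.0, 0.0]
ft_force: [-3.8, 1.0, 11.1]
gripper_width: 0.001
grasp_force: 5.6
```

The plate is about 2.8 mm down at 11 N, so the brake is free. Now pushing along the rail (−x tool).

```bash
python3 -m jog '[[-2,0,0,0,0,0,0],[-4,0,0,0,0,0,0],[-5,0,0,0,0,0,0],[-5,0,0,0,0,0,0],[-5,0,0,0,0,0,0],[-5,0,0,0,0,0,0],[-5,0,0,0,0,0,0],[-5,0,0,0,0,0,0]]'
python3 -m jog '[[-6,0,0,0,0,0,0],[-6,0,0,0,0,0,0],[-6,0,0,0,0,0,0],[-6,0,0,0,0,0,0],[-6,0,0,0,0,0,0],[-5,0,0,0,0,0,0],[-4,0,0,0,0,0,0],[0,0,0,0,0,0,0]]'
```

```text
clock: 16.8
tool_pos: [0.5735, -0.1515, 0.0173]
ee_rot: [0.652, 0.758, 0.0, 0.0]
ft_force: [-4.0, 1.1, 11.0]
gripper_width: 0.003
grasp_force: 5.6
clock: 17.8
tool_pos: [0.5795, -0.1913, 0.0176]
ee_rot: [0.652, 0.758, 0.0, 0.001]
ft_force: [-3.3, -0.8, 10.8]
gripper_width: 0.003
grasp_force: 5.6
```

```bash
python3 -m jog '[[-3,0,0,0,0,0,0],[-3,0,0,0,0,0,0],[-3,0,0,0,0,0,0],[-3,0,0,0,0,0,0],[-3,0,0,0,0,0,0],[-3,0,0,0,0,0,0],[-3,0,0,0,0,0,0],[-3,0,0,0,0,0,0]]'
python3 -m jog '[[-2,0,0,0,0,0,0],[-2,0,0,0,0,0,0],[-1,0,0,0,0,0,0],[-1,0,0,0,0,0,0],[-1,0,0,0,0,0,0],[-1,0,0,0,0,0,0],[0,0,0,0,0,0,0],[0,0,0,0,0,0,0]]'
```

```text
clock: 18.8
tool_pos: [0.583, -0.2142, 0.0175]
ee_rot: [0.652, 0.758, 0.0, 0.0]
ft_force: [-3.5, 0.5, 12.2]
gripper_width: -0.0
grasp_force: 5.6
clock: 19.8
tool_pos: [0.5844, -0.2177, 0.0169]
ee_rot: [0.651, 0.759, 0.002, -0.002]
ft_force: [-3.3, 6.5, 11.1]
gripper_width: -0.002
grasp_force: 5.7
```

Travel is 103 mm against about 101 expected, and the resistance has risen to 6.5 N, so the carriage is on the stop. I'm lifting straight up while still biased toward the stop.

```bash
python3 -m jog '[[0,0,-1,0,0,0,0],[0,0,-1,0,0,0,0],[0,0,-1,0,0,0,0],[0,0,-1,0,0,0,0],[0,0,-2,0,0,0,0],[0,0,-3,0,0,0,0],[0,0,-6,0,0,0,0],[0,0,-10,0,0,0,0]]'
python3 -m jog '[[0,0,-15,0,0,0,0],[0,0,-25,0,0,0,0],[0,0,-30,0,0,0,0],[0,0,-30,0,0,0,0],[0,0,-30,0,0,0,0],[0,0,-20,0,0,0,0],[0,0,0,0,0,0,0],[0,0,0,0,0,0,0]]'
python3 - <<'E'
from h import *
from rig import ctrl
import cv2
r=ctrl.read_camera("wrist");pickle.dump(r,open("w7.pkl","wb"))
q,p=ctrl.read_camera("scene"),ctrl.read_camera("side");pickle.dump((q,p),open("s7.pkl","wb"))
yh=np.array([-.1515,.9885,0]);xh=np.array([.9885,.1515,0]);O=np.array([.570,-.107,0])
# profile along rail: gray at rail x=+18mm, z=.057
for x in(-.02,.02):
  print(x,[(round(y*1000),int(cv2.cvtColor(r["img"],6)[tuple(proj(r,O+x*xh+y*yh+[0,0,.057])[::-1].round().astype(int))])) for y in np.arange(-.145,-.05,.002) if 0<=proj(r,O+x*xh+y*yh+[0,0,.057])[1]<383])
d=pickle.load(open("d0.pkl","rb"))
for n,i in(("scene",q),("side",p)):
  def blob(im,box):
    x,y,w,h=box;m=cv2.inRange(im[y:y+h,x:x+w],(0,0,0),(45,45,45));ys,xs=np.nonzero(m);return xs.mean()+x,ys.mean()+y,len(xs)
  def orange(im):
    m=cv2.inRange(cv2.cvtColor(im,cv2.COLOR_BGR2HSV),(4,150,90),(18,255,255));k,_,s,c=cv2.connectedComponentsWithStats(m)
    return [tuple(c[j].round(1)) for j in range(1,k) if s[j,4]>40]
  print(n,orange(d[n]["img"])[:4],orange(i["img"])[:4])
E
```

```text
clock: 20.8
tool_pos: [0.5835, -0.2216, 0.0407]
ee_rot: [0.652, 0.758, -0.0, -0.0]
ft_force: [0.6, -0.5, 0.5]
gripper_width: 0.001
grasp_force: 0.0
clock: 21.8
tool_pos: [0.5833, -0.221, 0.1895]
ee_rot: [0.652, 0.758, -0.0, -0.001]
ft_force: [-0.4, -0.3, -0.8]
gripper_width: 0.001
grasp_force: 0.0
-0.02 [(-145, 179), (-143, 171), (-141, 109), (-139, 89), (-137, 85), (-135, 87), (-133, 76), (-131, 58), (-129, 74), (-127, 149), (-125, 177), (-123, 148), (-121, 130), (-119, 172), (-117, 170), (-115, 113), (-113, 106), (-111, 105), (-109, 87), (-107, 94), (-105, 106), (-103, 97), (-101, 83), (-99, 104), (-97, 106), (-95, 78), (-93, 101), (-91, 106), (-89, 88), (-87, 89), (-85, 107), (-83, 101), (-81, 86), (-79, 106), (-77, 105), (-75, 78), (-73, 56), (-71, 55), (-69, 57), (-67, 56), (-65, 59), (-63, 94), (-61, 105), (-59, 109), (-57, 106), (-55, 103), (-53, 106), (-51, 108)]
0.02 [(-145, 179), (-143, 171), (-141, 106), (-139, 90), (-137, 87), (-135, 83), (-133, 77), (-131, 58), (-129, 78), (-127, 152), (-125, 187), (-123, 187), (-121, 187), (-119, 186), (-117, 186), (-115, 185), (-113, 1
[... 324 characters left out ...]
, (-57, 59), (-55, 59), (-53, 61), (-51, 61)]
scene [(np.float64(276.3), np.float64(123.7)), (np.float64(385.9), np.float64(177.1)), (np.float64(400.4), np.float64(180.9)), (np.float64(228.8), np.float64(180.2))] [(np.float64(276.4), np.float64(123.6)), (np.float64(385.8), np.float64(177.3)), (np.float64(400.4), np.float64(180.9)), (np.float64(229.4), np.float64(180.6))]
side [(np.float64(219.3), np.float64(130.5)), (np.float64(329.6), np.float64(154.0)), (np.float64(341.2), np.float64(154.1)), (np.float64(320.9), np.float64(203.4))] [(np.float64(219.4), np.float64(130.6)), (np.float64(329.6), np.float64(153.9)), (np.float64(341.2), np.float64(154.1)), (np.float64(320.7), np.float64(203.2))]
```

The wrist picture shows the carriage wall right up against the stop face at rail y ≈ −142 mm, and the four orange caps I compared per view haven't moved. Handing in.

```bash
python3 -c "
from rig import ctrl
print(ctrl.hand_in())"
```

```text
the job is handed in; nothing more can be done
None
```

I pressed the plate, pushed the carriage about 103 mm until resistance showed it was on the marked stop, then lifted clear and handed in at about 22 s; the jars I checked hadn't moved.

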